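# Shunt four model wagons to the display road in reverse order

## Robot

A 6-joint arm with a two-finger parallel gripper is mounted at the origin on the work surface. World frame = base frame: x ahead of the robot, y to its left, z up, the work surface at z = 0. Lengths are in m, angles in rad, forces in N, time in s.
With the tool pointing down it reaches from about 0.35 to 1 m from the base axis. Payload 7.1 kg.
Tool frame: the origin (TCP) lies at the very end of the fingers, on their centre line; the grasp point (between the pads) lies 19 mm behind it (grip_point_offset is the z of the grasp point in the tool frame, in m); z points along the fingers, y is the line along which they close (so a half turn about z gives the same grasp; the last joint's range is limited). The gripper opens to 85 mm and grips with 20 to 120 N. Pads are 22 mm wide; open, the fingers measure 114 mm over their backs; the gripper's body (76 mm by 85 mm) begins 54 mm behind the grasp point. The pads swing forward as they close: fully open they stand 13 mm farther back than shut.
Start: joints at [-1.252, 0.423, 1.63, -0, 1.089, -0.019], TCP at [0.207, -0.59, 0.231] pointing down, gripper open.
Joint ranges: [-3, 3], [-0.9, 2.11], [0.09, 2.58], [-1.31, 4.45], [0.11, 2.69], [-2.54, 2.54]. Speed limits (rad/s): [2.39, 2.39, 3.01, 3.14, 3.14, 3.14].

## Interface

Orientations are given as a unit quaternion [x, y, z, w].
In Python, from workcell import * gives the robot as it stands.
- The arm moves only by the shell command python3 -m handwheel 'ROWS' [FORCE]. ROWS is text: rows parted by semicolons, each of 7 numbers parted by spaces: the shift along the tool's x, y, z scaled (see below), then the turn, a rotation vector about the tool's x, y, z scaled (see below), then the opening, from 0 (shut) to 1 (fully open). A call has exactly 10 rows; each row is the pose to reach, as a shift and turn from the pose commanded when the call began, along the tool's axes at that moment; what a row does not reach only later rows make up. The controller multiplies each number of a shift by 100 mm and each number of a turn by 60 degrees. A row lasts 1/10 s, in which the tool goes at most 50 mm and 8.59 degrees, less where a joint would pass 70% of its speed; a pose out of reach is approached as far as the arm can. A call with a number of a shift or a turn outside -1 to 1 is refused whole. A call with a gripper value outside its range is refused whole. The fingers move at their own pace and stop on an object; FORCE is the grip in N (left out, the last holds). Time passes only in rows, so rows that repeat a pose let the fingers close, or fill a call up. It gives the time, the measured TCP pose, the force, the opening and the grip force at its end, in the units of the state.
- read_state(): the state, without advancing time (a new reading comes with each control period).
- snapshot(name): name is "scene" or "side" or "wrist"; returns the picture (420x560x3 uint8, blue, green, red); there is no depth.
- camera_info(name): a dict with "vertical_fov" (degrees; the focal length in pixels is half the picture's height over the tangent of half this angle, whatever the lens; pixels are square), "cx", "cy" (the principal point, pixels), "camera_from_world" (4x4, takes a point from world to camera coordinates); the wrist camera has in their place "mount" (4x4, takes a point from camera to tool coordinates, whose origin is the TCP and whose axes are the flange's). Camera axes: x right, y down, z forward; pixel columns grow to the right and rows downward; lengths in m; the calibration is good to about 2 mm. A picture is of the moment at which its call begins: read the wrist's pose just before it. camera_info takes no time and is no camera call.
- job_done(): hands the job in; it is judged then, once.
The state is a dict: "clock": time; "q": joint angles; "joint_velocities": joint speeds; "tau": joint torques, N m; "tool_pos": TCP position; "tcp_rot": TCP orientation; "force": force on the tool from outside, world axes, zero at the start; "moment": the same for the moment, N m; "width": opening from 0.0 (shut) to 1.0 (fully open); "grasp_force": force on a finger pad.
Only numpy, scipy, OpenCV 4.12 (cv2) and the standard library are available. Lean on these libraries where they do the work, as an engineer would, in place of code of your own. Each camera call takes 0.05 s, during which the arm holds its last target. There are 200 camera calls.

## Task

Move the four model wagons from the cork pads of the storage board to the four bays of the concrete display road, one in each bay, in reverse order counted from the stops: the wagon nearest the storage board's wooden stop goes to the bay farthest from the display road's buffer stop, the next one to the next bay, and so on, until the wagon farthest from the storage stop stands in the bay beside the buffer stop. Leave every wagon standing on its wheels, in the middle of its bay and in line with the rails; which end leads does not matter.

Things in the scene. Friction and masses are not known exactly. Their poses are not given: they have to be found in the camera images.
- van: Covered van: plain closed box with a flat-topped roof (40 mm wide), 94 mm long, 56 mm high. Grey, dark underframe. Origin: centre of its underside (wheel treads); y along its length, z up, ends alike. 38 mm wide from 16 mm above the wheels up, sides flat to 50 mm. About 0.12 kg; wheels do not turn.
- tank: Tank wagon: a lying round barrel with a small filler dome, 86 mm long, 58 mm high. Grey, dark underframe. Origin: centre of its underside (wheel treads); y along its length, z up, ends alike. 38 mm wide from 16 mm above the wheels up, the barrel is 38 mm in diameter, its axis 35 mm above the wheels. About 0.12 kg; wheels do not turn.
- hopper: Open wagon: open-topped hollow box body, 102 mm long, 46 mm high. Grey, dark underframe. Origin: centre of its underside (wheel treads); y along its length, z up, ends alike. 38 mm wide from 16 mm above the wheels up, flat side walls 3 mm thick, up to 46 mm. About 0.12 kg; wheels do not turn.
- caboose: Caboose: closed box, raised lookout box mid-roof, open platform at each end, 78 mm long, 62 mm high. Grey, dark underframe. Origin: centre of its underside (wheel treads); y along its length, z up, ends alike. 38 mm wide from 16 mm above the wheels up, flat sides to 46 mm, 52 mm long, under a 40 mm wide roof. About 0.12 kg; wheels do not turn.
- pad_van: Cork pad 62 x 102 x 4 mm (x, y, z), fixed on the pale wooden storage board; the covered van starts on it (pads differ in length). Origin: centre of its underside; its top is 16 mm above the table. The pads lie in line along y, 112 mm apart; the storage stop, a dark wooden block 34 mm high, is at the board's end on the robot's left (+y).
- pad_tank: Cork pad 62 x 94 x 4 mm (x, y, z), fixed on the pale wooden storage board; the tank wagon starts on it (pads differ in length). Origin: centre of its underside; its top is 16 mm above the table. The pads lie in line along y, 112 mm apart; the storage stop, a dark wooden block 34 mm high, is at the board's end on the robot's left (+y).
- pad_hopper: Cork pad 62 x 110 x 4 mm (x, y, z), fixed on the pale wooden storage board; the open wagon starts on it (pads differ in length). Origin: centre of its underside; its top is 16 mm above the table. The pads lie in line along y, 112 mm apart; the storage stop, a dark wooden block 34 mm high, is at the board's end on the robot's left (+y).
- pad_caboose: Cork pad 62 x 86 x 4 mm (x, y, z), fixed on the pale wooden storage board; the caboose starts on it (pads differ in length). Origin: centre of its underside; its top is 16 mm above the table. The pads lie in line along y, 112 mm apart; the storage stop, a dark wooden block 34 mm high, is at the board's end on the robot's left (+y).
- display: Fixed grey concrete board 90 x 490 x 16 mm (x, y, z), rails flush along y, flush brass strips parting four bays 112 mm long. Origin: centre of its underside. Bay centres: x 0, y +168, +56, -56, -168, z 16 mm (the deck). Only the stop at one end and a 22 mm white lamp at the other stick up. It and the storage board both run about left-right (y) before the robot; either may be the nearer.
- buffer_stop: The display road's buffer stop: dark block with a steel beam across it, 64 x 16 x 36 mm (x, y, z), fixed on the deck at one end of the display road, 234 mm from its centre along its y axis (at the +y or the -y end, which varies). Origin: centre of its underside. The other end has the round white lamp instead.
There are look-alikes about, which are no part of the job. What is shaped like the tank but purple or turquoise is not meant.

How it is judged:
At the end, for the whole second after the job is handed in: One wagon in each bay, order reversed as counted from the two stops; each within 13 mm of its bay centre along the road and 12 mm across, wheels on the deck (4 mm), tilt under 0.1 rad, in line within 0.17 rad either way round, released and at rest (x of van in the frame of display between -0.012 and 0.012 m and z of van in the frame of display between 0.012 and 0.02 m and angle between each of van, tank, hopper, caboose's own z axis and vertical below 0.1 rad and angle between the y axis of each of van, tank, hopper, caboose and the y axis of display, either way round below 0.17 rad and linear speed of each of van, tank, hopper, caboose below 0.02 m/s and angular speed of each of van, tank, hopper, caboose below 0.2 rad/s and x of tank in the frame of display between -0.012 and 0.012 m and z of tank in the frame of display between 0.012 and 0.02 m and x of hopper in the frame of display between -0.012 and 0.012 m and z of hopper in the frame of display between 0.012 and 0.02 m and x of caboose in the frame of display between -0.012 and 0.012 m and z of caboose in the frame of display between 0.012 and 0.02 m and ((world y of pad_van above 0.112 m and horizontal distance between van and buffer_stop between 0.389 and 0.416 m) or (world y of pad_van between 0 and 0.112 m and horizontal distance between van and buffer_stop between 0.277 and 0.304 m) or (world y of pad_van between -0.112 and 0 m and horizontal distance between van and buffer_stop between 0.165 and 0.192 m) or (world y of pad_van below -0.112 m and horizontal distance between van and buffer_stop between 0.053 and 0.08 m)) and ((world y of pad_tank above 0.112 m and horizontal distance between tank and buffer_stop between 0.389 and 0.416 m) or (world y of pad_tank between 0 and 0.112 m and horizontal distance between tank and buffer_stop between 0.277 and 0.304 m) or (world y of pad_tank between -0.112 and 0 m and horizontal distance between tank and buffer_stop between 0.165 and 0.192 m) or (world y of pad_tank below -0.112 m and horizontal distance between tank and buffer_stop between 0.053 and 0.08 m)) and ((world y of pad_hopper above 0.112 m and horizontal distance between hopper and buffer_stop between 0.389 and 0.416 m) or (world y of pad_hopper between 0 and 0.112 m and horizontal distance between hopper and buffer_stop between 0.277 and 0.304 m) or (world y of pad_hopper between -0.112 and 0 m and horizontal distance between hopper and buffer_stop between 0.165 and 0.192 m) or (world y of pad_hopper below -0.112 m and horizontal distance between hopper and buffer_stop between 0.053 and 0.08 m)) and ((world y of pad_caboose above 0.112 m and horizontal distance between caboose and buffer_stop between 0.389 and 0.416 m) or (world y of pad_caboose between 0 and 0.112 m and horizontal distance between caboose and buffer_stop between 0.277 and 0.304 m) or (world y of pad_caboose between -0.112 and 0 m and horizontal distance between caboose and buffer_stop between 0.165 and 0.192 m) or (world y of pad_caboose below -0.112 m and horizontal distance between caboose and buffer_stop between 0.053 and 0.08 m))); the robot touches nothing.
It also fails if it takes over 96 s, if anything falls off the work surface, if the arm or the gripper's body presses on something with over 40 N, if the wrist force passes 120 N, or if a joint passes its speed limit or range.

## Working session

There is one attempt and no reset: what is moved stays moved. The work goes in short steps, Python scripts to look and compute and a shell command to move; the robot and the scene stay as the last step left them, time stands still between calls to the robot, and variables do not carry over. Pictures are saved under pics/ and viewed, at most 14 in all, crops included, and the job is handed in when it is done.

```bash
mkdir -p pics; ls; python3 - <<'E'
from workcell import *
import cv2, numpy as np
for n in ("scene","side","wrist"):
    cv2.imwrite(f"pics/{n}0.png",snapshot(n)); i=camera_info(n); print(n,{k:(np.round(v,4).tolist() if not isinstance(v,str) else v) for k,v in i.items()})
s=read_state(); print({k:np.round(v,4).tolist() for k,v in s.items()})
E
```

```text
pics
scene {'vertical_fov': 53.9092, 'cx': 272.0824, 'cy': 212.1324, 'camera_from_world': [[0.1397, 0.99, -0.0186, -0.1144], [0.5334, -0.0911, -0.8409, -0.2254], [-0.8342, 0.1076, -0.5408, 1.3345], [0.0, 0.0, 0.0, 1.0]]}
side {'vertical_fov': 57.8279, 'cx': 282.8582, 'cy': 211.4615, 'camera_from_world': [[-0.9753, -0.2205, -0.0123, 0.5169], [-0.1203, 0.5772, -0.8077, 0.0673], [0.1852, -0.7863, -0.5895, 0.7427], [0.0, 0.0, 0.0, 1.0]]}
wrist {'vertical_fov': 59.1127, 'cx': 282.0176, 'cy': 214.8479, 'mount': [[0.0004, -0.954, -0.2997, 0.076], [1.0, 0.0, 0.0012, -0.0003], [-0.0012, -0.2997, 0.954, -0.1434], [0.0, 0.0, 0.0, 1.0]]}
{'clock': 0.15, 'q': [-1.252, 0.4237, 1.6305, -0.0, 1.0886, -0.019], 'joint_velocities': [0.0017, -0.0016, -0.0007, 0.0005, -0.0002, -0.0009], 'tau': [-0.0008, -55.7771, -28.2018, -0.0001, 0.0048, 0.0], 'tool_pos': [0.207, -0.5893, 0.2307], 'tcp_rot': [0.9858, 0.1681, -0.0001, -0.0006], 'force': [0.1434, -0.4869, 0.2199], 'moment': [-0.0734, 0.0082, 0.0044], 'grasp_force': 0.0, 'width': 1.0058}
```

View pics/scene0.png

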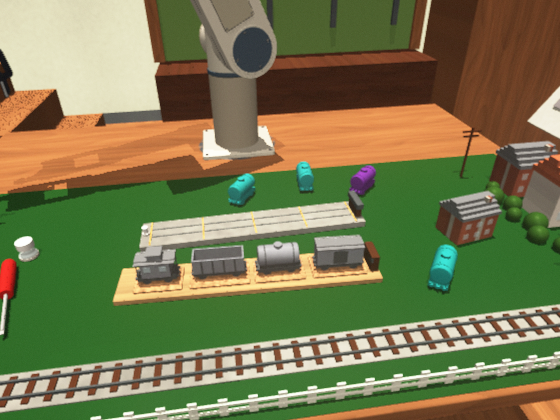

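View pics/side0.png

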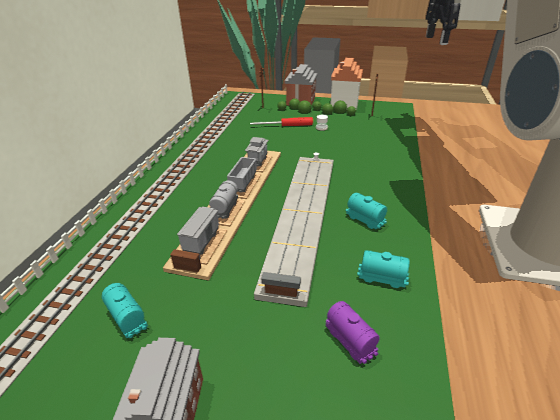

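The robot faces the storage board, which is the farther one. From the stop (+y) the order is van, tank, hopper, caboose. The display road is nearer, with its buffer stop also at +y (scene ~355,203; lamp at 145,230). So the van goes to the -y end and the caboose beside the buffer.

```bash
python3 - <<'E'
import cv2
a=cv2.imread("pics/scene0.png")[185:305,110:390]; cv2.imwrite("pics/sc.png",cv2.resize(a,None,fx=2.8,fy=2.8,interpolation=cv2.INTER_CUBIC))
a=cv2.imread("pics/side0.png")[130:310,155:345]; cv2.imwrite("pics/si.png",cv2.resize(a,None,fx=3.2,fy=3.2,interpolation=cv2.INTER_CUBIC))
E
```

```text
(no output)
```

View pics/sc.png

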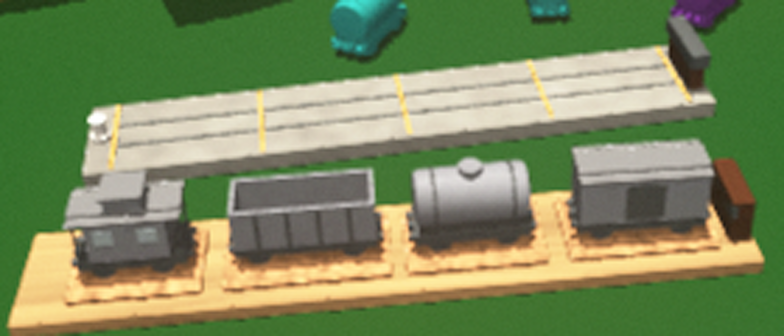

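View pics/si.png

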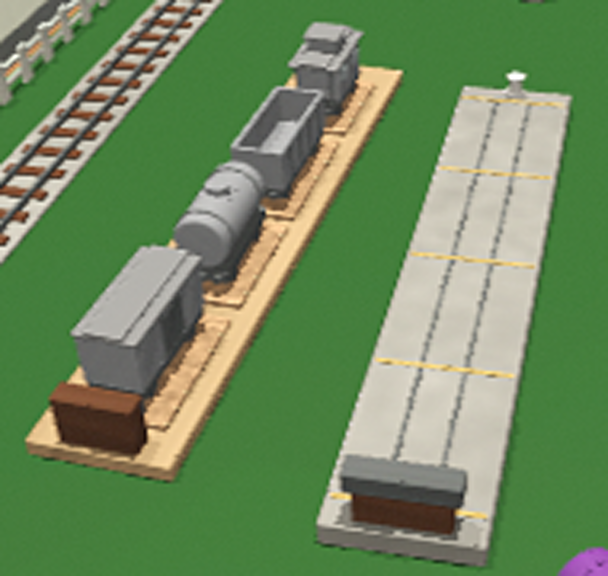

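```bash
cat > h.py <<'E'
from workcell import *
import numpy as np, cv2
from scipy.spatial.transform import Rotation as R
def ray(n,px,z,T=None):
    i=camera_info(n); f=210/np.tan(np.radians(i["vertical_fov"]/2)); px=np.atleast_2d(px).astype(float)
    C=np.linalg.inv(i["camera_from_world"]) if T is None else T
    d=np.c_[(px[:,0]-i["cx"])/f,(px[:,1]-i["cy"])/f,np.ones(len(px))]@C[:3,:3].T
    o=C[:3,3]; return (o+d*((z-o[2])/d[:,2])[:,None])[:,:2]
def wristT():
    s=read_state(); T=np.eye(4); T[:3,:3]=R.from_quat(s["tcp_rot"]).as_matrix(); T[:3,3]=s["tool_pos"]
    return T@np.array(camera_info("wrist")["mount"])
E
python3 - <<'E'
from h import *
sc=lambda p:np.array(p)/2.8+[110,185]
si=lambda p:np.array(p)/3.2+[155,130]
np.set_printoptions(precision=4,suppress=True)
A=ray("scene",sc([(118,106),(113,168),(261,92),(262,151),(397,76),(408,131),(531,61),(550,116),(660,47),(688,100)]),.016)
B=ray("side",si([(463,98),(564,104),(440,170),(549,178),(410,253),(536,266),(377,360),(513,375),(330,495),(487,516)]),.016)
for P in (A,B):
    M=(P[::2]+P[1::2])/2; c=np.polyfit(np.arange(-2,3)*.112,M,1); print(M.tolist()); print("centre",c[1],"ang",np.arctan2(-c[0,0],c[0,1]),np.linalg.norm(c[0]))
H=ray("scene",sc([(228,180),(371,170),(378,193),(230,207)]),.062);print(H,H.mean(0))
H=ray("side",si([(272,88),(325,92),(287,155),(233,147)]),.062);print(H,H.mean(0))
V=ray("side",si([(150,247),(200,252),(76,333),(124,345)]),.069);print("van",V.mean(0))
V=ray("scene",sc([(574,147),(700,142),(710,160),(578,166)]),.069);print("van",V,V.mean(0))
print("board", ray("side",si([(358,68),(402,72),(30,440),(172,471)]),.012))
E
```

```text
[[0.4969836717902668, -0.2166404392920082], [0.4947725012847363, -0.10549066166129117], [0.48833855951020805, 0.005566317739498405], [0.4853812833947424, 0.11775297991046382], [0.48181514191889463, 0.22989140294023452]]
centre [0.4895 0.0062] ang 0.035574000505694314 0.9973339709395836
[[0.4917556254745957, -0.21823218540413392], [0.48846060020693016, -0.10426745819399741], [0.4848766376828185, 0.00536563260955808], [0.48159749051999967, 0.11714229696280348], [0.47877306766788824, 0.22914881574309484]]
centre [0.4851 0.0058] ang 0.029402969710330042 0.9970128713229869
[[ 0.6282 -0.1226]
 [ 0.6329 -0.0283]
 [ 0.6581 -0.0258]
 [ 0.6569 -0.1207]] [ 0.644  -0.0743]
[[ 0.6626 -0.1185]
 [ 0.6214 -0.1204]
 [ 0.622  -0.027 ]
 [ 0.6624 -0.0298]] [ 0.6421 -0.0739]
van [0.6564 0.1483]
van [[0.6392 0.1081]
 [0.6475 0.1927]
 [0.6679 0.1928]
 [0.6601 0.1059]] [0.6537 0.1499]
board [[ 0.6335 -0.2573]
 [ 0.5944 -0.2576]
 [ 0.7002  0.2224]
 [ 0.612   0.2282]]
```

```bash
python3 -m handwheel '.1 -.1 -.1 0 0 -.1 1;.2 -.2 -.2 0 0 -.2 1;.3 -.3 -.3 0 0 -.3 1;.4 -.4 -.4 0 0 -.4 1;.5 -.5 -.5 0 0 -.5 1;.6 -.6 -.6 0 0 -.6 1;.7 -.7 -.7 0 0 -.7 1;.8 -.8 -.8 0 0 -.8 1;.9 -.9 -.9 0 0 -.9 1;1 -.97 -1 0 0 -1 1'
python3 -m handwheel '.1 .04 -.06 0 0 -.018 1;.2 .08 -.12 0 0 -.036 1;.3 .12 -.18 0 0 -.054 1;.4 .16 -.24 0 0 -.072 1;.5 .2 -.3 0 0 -.09 1;.6 .24 -.36 0 0 -.108 1;.7 .28 -.42 0 0 -.126 1;.8 .32 -.48 0 0 -.144 1;.9 .36 -.54 0 0 -.162 1;1 .4 -.6 0 0 -.178 1'
```

```text
clock: 1.15
tool_pos: [0.2694, -0.4641, 0.3315]
tcp_rot: [0.768, 0.64, 0.0, -0.0]
force: [0.1, -0.0, -0.6]
width: 1.002
grasp_force: 0.0
clock: 2.15
tool_pos: [0.3276, -0.3733, 0.3918]
tcp_rot: [0.706, 0.708, -0.0, 0.0]
force: [0.5, -0.1, 0.2]
width: 1.001
grasp_force: 0.0
```

```bash
python3 -m handwheel '.2 .1 0 0 0 0 1;.4 .2 0 0 0 0 1;.6 .3 0 0 0 0 1;.8 .4 0 0 0 0 1;1 .47 0 0 0 0 1;1 .47 0 0 0 0 1;1 .47 0 0 0 0 1;1 .47 0 0 0 0 1;1 .47 0 0 0 0 1;1 .47 0 0 0 0 1' | grep pos
python3 -m handwheel '.1 .05 0 0 0 0 1;.2 .1 0 0 0 0 1;.3 .14 0 0 0 0 1;.4 .19 0 0 0 0 1;.5 .23 0 0 0 0 1;.6 .28 0 0 0 0 1;.7 .33 0 0 0 0 1;.8 .37 0 0 0 0 1;.9 .42 0 0 0 0 1;1 .47 0 0 0 0 1'|grep pos
python3 -m handwheel '.1 .05 0 0 0 0 1;.2 .1 0 0 0 0 1;.3 .14 0 0 0 0 1;.4 .19 0 0 0 0 1;.5 .23 0 0 0 0 1;.6 .28 0 0 0 0 1;.7 .33 0 0 0 0 1;.8 .37 0 0 0 0 1;.9 .42 0 0 0 0 1;1 .47 0 0 0 0 1'|grep pos
python3 -m handwheel '.1 .05 0 0 0 0 1;.2 .1 0 0 0 0 1;.3 .14 0 0 0 0 1;.4 .19 0 0 0 0 1;.5 .23 0 0 0 0 1;.6 .28 0 0 0 0 1;.7 .33 0 0 0 0 1;.8 .37 0 0 0 0 1;.9 .42 0 0 0 0 1;1 .47 0 0 0 0 1'|grep pos
python3 -m handwheel '.1 .05 0 0 0 0 1;.2 .1 0 0 0 0 1;.3 .14 0 0 0 0 1;.4 .19 0 0 0 0 1;.5 .23 0 0 0 0 1;.6 .28 0 0 0 0 1;.7 .33 0 0 0 0 1;.8 .37 0 0 0 0 1;.85 .4 0 0 0 0 1;.85 .4 0 0 0 0 1'
python3 - <<'E'
from h import *
T=wristT(); im=snapshot("wrist"); np.save("T1.npy",T); cv2.imwrite("pics/w1.png",im)
cv2.imwrite("pics/w1b.png",cv2.resize(im,(800,600),interpolation=cv2.INTER_CUBIC))
s=read_state(); print(s["tool_pos"],s["q"])
E
```

```text
tool_pos: [0.3738, -0.2746, 0.3913]
tool_pos: [0.4214, -0.1732, 0.3913]
tool_pos: [0.4684, -0.0732, 0.3913]
tool_pos: [0.5153, 0.0268, 0.3913]
clock: 7.15
tool_pos: [0.5552, 0.1117, 0.3912]
tcp_rot: [0.707, 0.708, -0.0, -0.0]
force: [0.0, -0.1, 0.3]
width: 1.001
grasp_force: 0.0
[0.55492705 0.11127462 0.39118858] [ 1.76942411e-01  1.90147376e-01  1.58254686e+00 -1.40166701e-04
  1.36919148e+00  1.75866074e-01]
```

View pics/w1b.png

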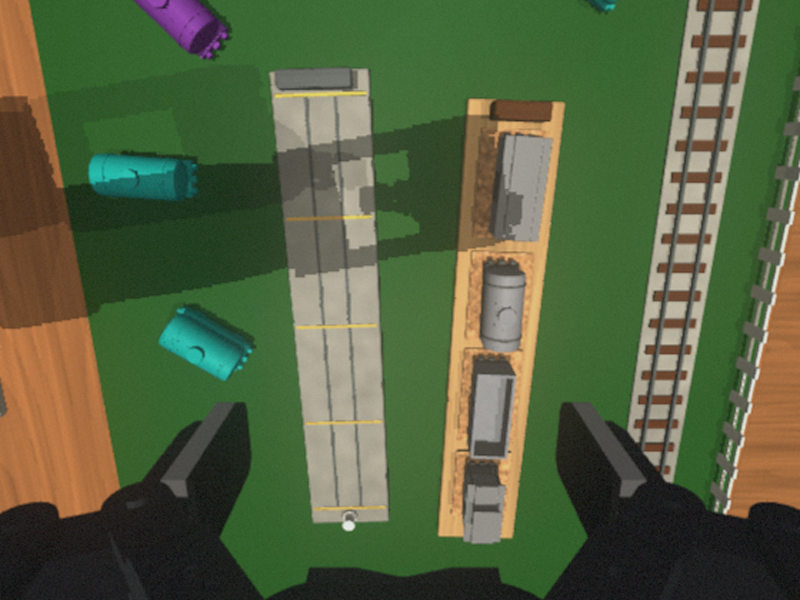

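Seen from above, up is +y. The brass strips run from (276,96) to (386,508), the van roof is at ~(522,188), the hopper rim at ~(493,409), and the tank dome at (507,314).

```bash
python3 - <<'E'
from h import *
np.set_printoptions(precision=4,suppress=True)
T=np.load("T1.npy"); f=lambda p,z: ray("wrist",(np.array(p,float)+.5)*.7-.5,z,T)
A=f([(276,96),(365,93),(285,219),(371,216),(296,327),(377,325),(306,423),(382,421),(314,509),(386,508)],.016)
M=(A[::2]+A[1::2])/2; c=np.polyfit(np.arange(2,-3,-1)*.112,M,1); print("display",c[1],"ang",np.arctan2(-c[0,0],c[0,1]),np.linalg.norm(c[0]))
for b in (.168,.056,-.056,-.168): print("bay",b,c[1]+c[0]*b)
V=f([(507,135),(551,140),(537,241),(494,237)],.071); print("van",V,V.mean(0))
H=f([(478,361),(517,363),(507,458),(470,455)],.062); print("hop",H,H.mean(0))
print("dome",f([(507,314)],.074),"tank ends",f([(504,265),(501,350)],.05))
print("cab box",f([(470,490),(503,490),(500,542),(465,540)],.078).mean(0))
print("board",f([(470,100),(564,102),(440,535),(513,538)],.012))
# pads corners
print("pads", f([(480,121),(484,239),(476,252),(471,345),(467,349),(462,450)],.016))
a=cv2.imread("pics/w1.png")[170:390,300:400]; cv2.imwrite("pics/w1c.png",cv2.resize(a,None,fx=2.7,fy=2.7,interpolation=cv2.INTER_CUBIC)) 
E
```

```text
display [0.4858 0.0038] ang 0.03270605770304925 1.004442298954214
bay 0.168 [0.4803 0.1724]
bay 0.056 [0.484 0.06 ]
bay -0.056 [ 0.4876 -0.0525]
bay -0.168 [ 0.4913 -0.1649]
van [[0.6411 0.1928]
 [0.6781 0.1889]
 [0.673  0.1037]
 [0.6348 0.1072]] [0.6567 0.1481]
hop [[ 0.6273 -0.0151]
 [ 0.6652 -0.0172]
 [ 0.662  -0.1232]
 [ 0.6238 -0.1197]] [ 0.6446 -0.0688]
dome [[0.65   0.0367]] tank ends [[ 0.6492  0.0772]
 [ 0.6513 -0.0085]]
cab box [ 0.6393 -0.1817]
board [[ 0.6161  0.2239]
 [ 0.7029  0.2224]
 [ 0.5995 -0.2626]
 [ 0.6873 -0.2669]]
pads [[ 0.6256  0.2056]
 [ 0.6346  0.0956]
 [ 0.6272  0.0825]
 [ 0.6263 -0.0167]
 [ 0.6222 -0.0213]
 [ 0.6213 -0.1433]]
```

View pics/w1c.png

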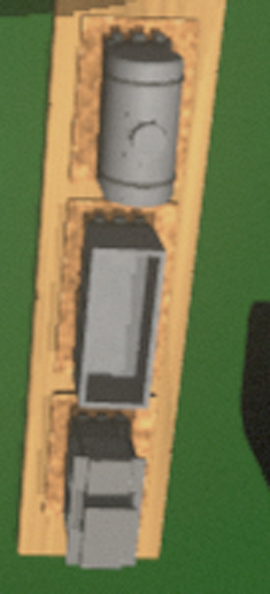

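Estimates from the views agree. First I'll hover above the van.

```bash
python3 -m handwheel '.04 .1 .1 0 0 .01 1;.08 .2 .2 0 0 .02 1;.12 .3 .3 0 0 .03 1;.16 .4 .4 0 0 .04 1;.2 .5 .5 0 0 .044 1;.24 .6 .6 0 0 .044 1;.28 .7 .7 0 0 .044 1;.32 .8 .8 0 0 .044 1;.35 .9 .9 0 0 .044 1;.37 1 1 0 0 .044 1' | grep pos
python3 -m handwheel '0 0 .1 0 0 0 1;0 0 .25 0 0 0 1;0 0 .4 0 0 0 1;0 0 .55 0 0 0 1;0 0 .7 0 0 0 1;0 0 .85 0 0 0 1;0 0 .95 0 0 0 1;0 0 1 0 0 0 1;0 0 1 0 0 0 1;0 0 1 0 0 0 1'
python3 - <<'E'
from h import *
T=wristT(); im=snapshot("wrist"); np.save("T2.npy",T); cv2.imwrite("pics/w2.png",im)
E
```

```text
tool_pos: [0.6556, 0.1484, 0.2905]
clock: 9.2
tool_pos: [0.6553, 0.1482, 0.1918]
tcp_rot: [0.723, 0.691, 0.0, 0.0]
force: [0.8, -0.5, 0.1]
width: 1.004
grasp_force: 0.0
```

View pics/w2.png

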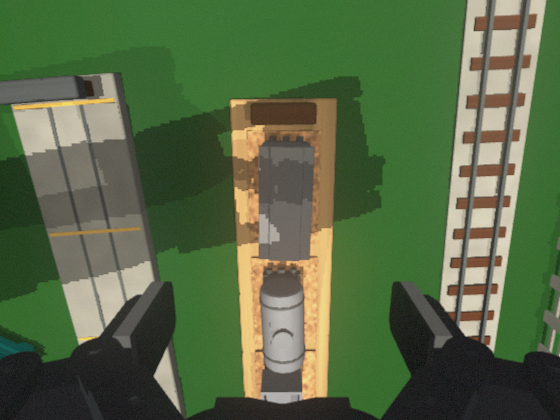

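```bash
python3 - <<'E'
from h import *
np.set_printoptions(precision=4,suppress=True)
T=np.load("T2.npy"); f=lambda p,z: ray("wrist",p,z,T)
V=f([(261,143),(313,143),(310,258),(260,258)],.071); print("van",V,V.mean(0))
print("dome",f([(283,340)],.074),"tank ends",f([(282,280),(284,370)],.06))
print("strips",f([(15,106),(115,99),(50,234),(140,229)],.016))
E
```

```text
van [[0.6421 0.1953]
 [0.6788 0.1936]
 [0.6747 0.1055]
 [0.6359 0.1072]] [0.6579 0.1504]
dome [[0.6505 0.034 ]] tank ends [[ 0.6519  0.0818]
 [ 0.6496 -0.0079]]
strips [[0.4376 0.2285]
 [0.5211 0.2303]
 [0.4402 0.1155]
 [0.5235 0.1166]]
```

```bash
python3 -m handwheel '.02 .02 .1 0 0 0 1;.02 .02 .2 0 0 0 1;.02 .02 .3 0 0 0 1;.02 .02 .4 0 0 0 1;.02 .02 .5 0 0 0 1;.02 .02 .6 0 0 0 1;.02 .02 .7 0 0 0 1;.02 .02 .8 0 0 0 1;.02 .02 .85 0 0 0 1;.02 .02 .9 0 0 0 1' | grep pos
python3 -m handwheel '0 0 .1 0 0 0 1;0 0 .2 0 0 0 1;0 0 .3 0 0 0 1;0 0 .4 0 0 0 1;0 0 .5 0 0 0 1;0 0 .6 0 0 0 1;0 0 .68 0 0 0 1;0 0 .72 0 0 0 1;0 0 .72 0 0 0 .4;0 0 .72 0 0 0 0' 40
python3 -m handwheel '0 0 0 0 0 0 0;0 0 0 0 0 0 0;0 0 0 0 0 0 0;0 0 0 0 0 0 0;0 0 0 0 0 0 0;0 0 0 0 0 0 0;0 0 -.1 0 0 0 0;0 0 -.25 0 0 0 0;0 0 -.4 0 0 0 0;0 0 -.5 0 0 0 0' 40
```

```text
tool_pos: [0.6569, 0.15, 0.1008]
clock: 11.25
tool_pos: [0.6571, 0.15, 0.0295]
tcp_rot: [0.723, 0.691, 0.0, 0.0]
force: [-0.3, 0.3, 0.2]
width: 0.693
grasp_force: 0.0
clock: 12.25
tool_pos: [0.6578, 0.1502, 0.0816]
tcp_rot: [0.723, 0.691, 0.001, 0.001]
force: [0.0, 0.5, -1.1]
width: 0.453
grasp_force: 40.4
```

```bash
python3 -m handwheel '0 -.05 -.2 0 0 0 0;0 -.1 -.35 0 0 0 0;0 -.2 -.5 0 0 0 0;-.1 -.3 -.6 0 0 -.01 0;-.2 -.4 -.6 0 0 -.02 0;-.3 -.5 -.6 0 0 -.03 0;-.4 -.6 -.6 0 0 -.045 0;-.5 -.7 -.6 0 0 -.06 0;-.55 -.75 -.6 0 0 -.0745 0;-.6 -.8 -.6 0 0 -.0745 0' | grep pos
python3 -m handwheel '-.1 -.04 0 0 0 0 0;-.2 -.07 0 0 0 0 0;-.3 -.1 0 0 0 0 0;-.4 -.14 0 0 0 0 0;-.5 -.18 0 0 0 0 0;-.6 -.21 0 0 0 0 0;-.7 -.25 0 0 0 0 0;-.8 -.28 0 0 0 0 0;-.9 -.32 0 0 0 0 0;-1 -.35 0 0 0 0 0'|grep pos
python3 -m handwheel '-.1 -.04 0 0 0 0 0;-.2 -.07 0 0 0 0 0;-.3 -.1 0 0 0 0 0;-.4 -.14 0 0 0 0 0;-.5 -.18 0 0 0 0 0;-.6 -.21 0 0 0 0 0;-.7 -.25 0 0 0 0 0;-.8 -.28 0 0 0 0 0;-.9 -.32 0 0 0 0 0;-1 -.35 0 0 0 0 0'|grep pos
python3 -m handwheel '-.1 -.04 .05 0 0 0 0;-.2 -.08 .1 0 0 0 0;-.3 -.12 .15 0 0 0 0;-.4 -.16 .2 0 0 0 0;-.5 -.2 .28 0 0 0 0;-.54 -.216 .35 0 0 0 0;-.54 -.216 .4 0 0 0 0;-.54 -.216 .45 0 0 0 0;-.54 -.216 .5 0 0 0 0;-.54 -.216 .5 0 0 0 0'
python3 - <<'E'
from h import *
T=wristT(); im=snapshot("wrist"); np.save("T3.npy",T); cv2.imwrite("pics/w3.png",im)
E
```

```text
tool_pos: [0.5738, 0.0931, 0.1391]
tool_pos: [0.5422, -0.0082, 0.1393]
tool_pos: [0.5104, -0.1093, 0.1393]
clock: 16.25
tool_pos: [0.4907, -0.1627, 0.0886]
tcp_rot: [0.695, 0.719, -0.0, -0.001]
force: [0.4, 0.5, -0.8]
width: 0.456
grasp_force: 40.4
```

View pics/w3.png

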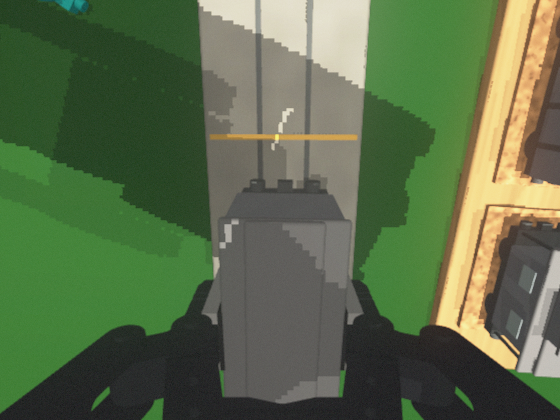

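The van is well aligned, with its middle at column ~285 and the -112 strip at row 137, columns 209–357.

```bash
python3 - <<'E'
from h import *
np.set_printoptions(precision=4,suppress=True)
T=np.load("T3.npy"); f=lambda p,z: ray("wrist",p,z,T)
S=f([(209,137),(357,137)],.016); print(S,S.mean(0), "rails",f([(260,137),(308,137)],.016).mean(0))
z=.072+.0591
V=f([(219,219),(350,221)],z-.003); print("van front top",V,V.mean(0), "top flat", f([(245,221),(327,221)],z))
print("pad cab corner",f([(487,207)],.016))
E
```

```text
[[ 0.4464 -0.1087]
 [ 0.5312 -0.1059]] [ 0.4888 -0.1073] rails [ 0.4894 -0.1073]
van front top [[ 0.4701 -0.1207]
 [ 0.5089 -0.1201]] [ 0.4895 -0.1204] top flat [[ 0.4781 -0.1201]
 [ 0.5017 -0.1193]]
pad cab corner [[ 0.614  -0.1449]]
```

```bash
python3 -m handwheel '.02 0 .1 0 0 0 0;.02 0 .2 0 0 0 0;.02 0 .3 0 0 0 0;.02 0 .4 0 0 0 0;.02 0 .48 0 0 0 0;.02 0 .53 0 0 0 0;.02 0 .56 0 0 0 0;.02 0 .58 0 0 0 0;.02 0 .58 0 0 0 0;.02 0 .58 0 0 0 .6'
python3 -m handwheel '0 0 0 0 0 0 .8;0 0 0 0 0 0 .9;0 0 0 0 0 0 .9;0 0 0 0 0 0 .9;0 0 0 0 0 0 .9;0 0 -.1 0 0 0 .9;0 0 -.25 0 0 0 .9;0 0 -.4 0 0 0 .9;0 0 -.6 0 0 0 .9;0 0 -.8 0 0 0 .9'
```

```text
clock: 17.3
tool_pos: [0.4912, -0.1613, 0.0316]
tcp_rot: [0.696, 0.718, 0.0, 0.0]
force: [-0.3, 0.0, 0.4]
width: 0.592
grasp_force: 0.0
clock: 18.3
tool_pos: [0.4908, -0.1611, 0.1126]
tcp_rot: [0.696, 0.719, -0.0, -0.0]
force: [0.1, 1.0, -0.1]
width: 0.899
grasp_force: 0.0
```

```bash
python3 -m handwheel '-.03 .1 -.1 0 0 .01 1;-.06 .2 -.2 0 0 .02 1;-.1 .3 -.3 0 0 .03 1;-.13 .4 -.4 0 0 .04 1;-.16 .5 -.5 0 0 .05 1;-.19 .6 -.6 0 0 .063 1;-.22 .7 -.7 0 0 .063 1;-.25 .8 -.8 0 0 .063 1;-.28 .9 -.8 0 0 .063 1;-.31 1 -.8 0 0 .063 1' | grep pos
python3 -m handwheel '.01 .1 0 0 0 0 1;.02 .2 0 0 0 0 1;.03 .3 0 0 0 0 1;.04 .4 0 0 0 0 1;.04 .45 0 0 0 0 1;.04 .48 0 0 0 0 1;.04 .48 0 0 0 0 1;.04 .48 0 0 0 0 1;.04 .48 0 0 0 0 1;.04 .48 0 0 0 0 1'
python3 - <<'E'
from h import *
T=wristT(); im=snapshot("wrist"); np.save("T4.npy",T); cv2.imwrite("pics/w4.png",im)
E
```

```text
tool_pos: [0.5927, -0.1891, 0.1915]
clock: 20.3
tool_pos: [0.6397, -0.1865, 0.1914]
tcp_rot: [0.719, 0.695, -0.0, -0.0]
force: [0.2, -0.0, -0.1]
width: 1.0
grasp_force: 0.0
```

View pics/w4.png

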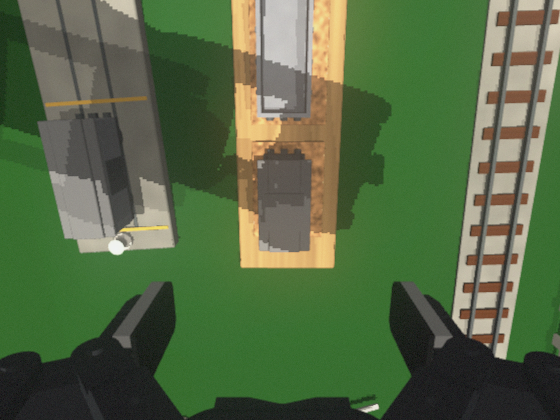

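```bash
python3 - <<'E'
from h import *
np.set_printoptions(precision=4,suppress=True)
T=np.load("T4.npy"); f=lambda p,z: ray("wrist",p,z,T)
V=f([(258,161),(312,161),(309,250),(259,250)],.066); print("cab",V,V.mean(0))
print("pad top",f([(252,142),(327,142)],.016).mean(0))
print("hop end",f([(257,117),(311,117)],.062).mean(0))
print("strip",f([(45,104),(147,97),(168,228)],.016))
print("van", f([(40,123),(115,118),(133,230),(63,238)],.071))
a=cv2.imread("pics/w4.png")[60:280,20:340]; a=cv2.convertScaleAbs(a,alpha=1.6,beta=20);cv2.imwrite("pics/w4c.png",cv2.resize(a,None,fx=2.5,fy=2.5,interpolation=cv2.INTER_CUBIC)) 
E
```

```text
cab [[ 0.6228 -0.153 ]
 [ 0.6621 -0.1543]
 [ 0.6591 -0.2242]
 [ 0.6199 -0.2229]] [ 0.641  -0.1886]
pad top [ 0.6469 -0.1457]
hop end [ 0.6427 -0.1228]
strip [[ 0.4462 -0.1081]
 [ 0.5311 -0.1054]
 [ 0.534  -0.2195]]
van [[ 0.4737 -0.1208]
 [ 0.5261 -0.1192]
 [ 0.5259 -0.2013]
 [ 0.4716 -0.206 ]]
```

View pics/w4c.png

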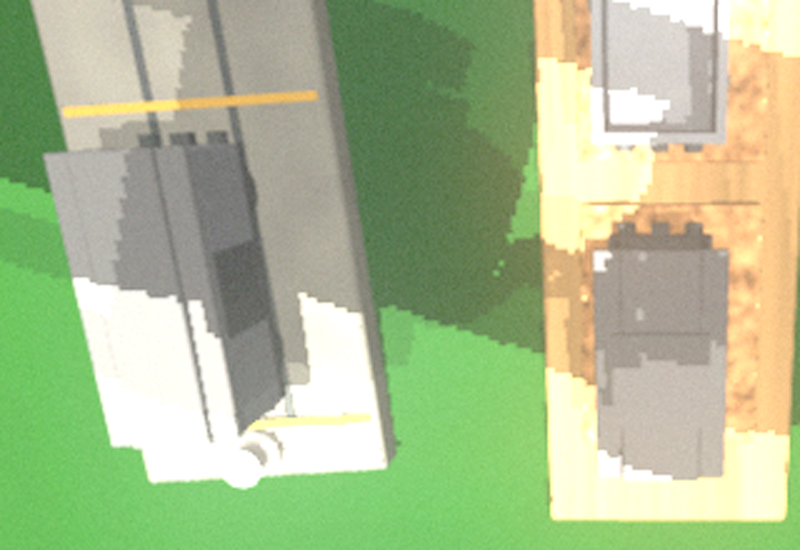

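```bash
python3 -m handwheel '-.02 .01 .1 0 0 0 1;-.02 .01 .2 0 0 0 1;-.02 .01 .3 0 0 0 1;-.02 .01 .4 0 0 0 1;-.02 .01 .5 0 0 0 1;-.02 .01 .6 0 0 0 1;-.02 .01 .7 0 0 0 1;-.02 .01 .8 0 0 0 1;-.02 .01 .87 0 0 0 1;-.02 .01 .92 0 0 0 1' | grep pos
python3 -m handwheel '0 0 .1 0 0 0 1;0 0 .2 0 0 0 1;0 0 .3 0 0 0 1;0 0 .4 0 0 0 1;0 0 .5 0 0 0 1;0 0 .6 0 0 0 1;0 0 .68 0 0 0 1;0 0 .72 0 0 0 1;0 0 .72 0 0 0 .4;0 0 .72 0 0 0 0' 40 |grep pos
python3 -m handwheel '0 0 0 0 0 0 0;0 0 0 0 0 0 0;0 0 0 0 0 0 0;0 0 0 0 0 0 0;0 0 0 0 0 0 0;0 0 0 0 0 0 0;0 0 -.1 0 0 0 0;0 0 -.25 0 0 0 0;0 0 -.4 0 0 0 0;0 0 -.5 0 0 0 0' 40
```

```text
tool_pos: [0.6407, -0.1885, 0.0985]
tool_pos: [0.6411, -0.1886, 0.0275]
clock: 23.35
tool_pos: [0.6417, -0.1888, 0.0796]
tcp_rot: [0.719, 0.695, 0.001, 0.001]
force: [0.5, -0.2, -1.3]
width: 0.451
grasp_force: 40.3
```

```bash
python3 -m handwheel '0 -.05 -.2 0 0 0 0;0 -.1 -.4 0 0 0 0;0 -.2 -.55 0 0 0 0;.1 -.3 -.65 0 0 -.01 0;.2 -.4 -.65 0 0 -.02 0;.3 -.5 -.65 0 0 -.03 0;.4 -.6 -.65 0 0 -.04 0;.5 -.7 -.65 0 0 -.05 0;.55 -.8 -.65 0 0 -.063 0;.6 -.9 -.65 0 0 -.063 0' | grep pos
python3 -m handwheel '.1 -.02 0 0 0 0 0;.2 -.04 0 0 0 0 0;.3 -.06 0 0 0 0 0;.4 -.09 0 0 0 0 0;.5 -.11 0 0 0 0 0;.6 -.13 0 0 0 0 0;.7 -.15 0 0 0 0 0;.8 -.18 0 0 0 0 0;.9 -.2 0 0 0 0 0;1 -.22 0 0 0 0 0'|grep pos
python3 -m handwheel '.1 -.02 0 0 0 0 0;.2 -.04 0 0 0 0 0;.3 -.06 0 0 0 0 0;.4 -.09 0 0 0 0 0;.5 -.11 0 0 0 0 0;.6 -.13 0 0 0 0 0;.7 -.15 0 0 0 0 0;.8 -.18 0 0 0 0 0;.9 -.2 0 0 0 0 0;1 -.22 0 0 0 0 0'|grep pos
python3 -m handwheel '.1 -.02 0 0 0 0 0;.25 -.05 .05 0 0 0 0;.4 -.08 .1 0 0 0 0;.55 -.1 .15 0 0 0 0;.7 -.13 .2 0 0 0 0;.85 -.16 .25 0 0 0 0;1 -.19 .3 0 0 0 0;1 -.19 .3 0 0 0 0;1 -.19 .3 0 0 0 0;1 -.19 .3 0 0 0 0'
python3 - <<'E'
from h import *
T=wristT(); im=snapshot("wrist"); np.save("T5.npy",T); cv2.imwrite("pics/w5.png",im)
E
```

```text
tool_pos: [0.552, -0.1248, 0.142]
tool_pos: [0.5275, -0.0255, 0.1423]
tool_pos: [0.5023, 0.0738, 0.1423]
clock: 27.35
tool_pos: [0.4804, 0.1721, 0.1124]
tcp_rot: [0.696, 0.719, 0.0, 0.0]
force: [-0.4, -0.0, -1.1]
width: 0.453
grasp_force: 40.4
```

View pics/w5.png

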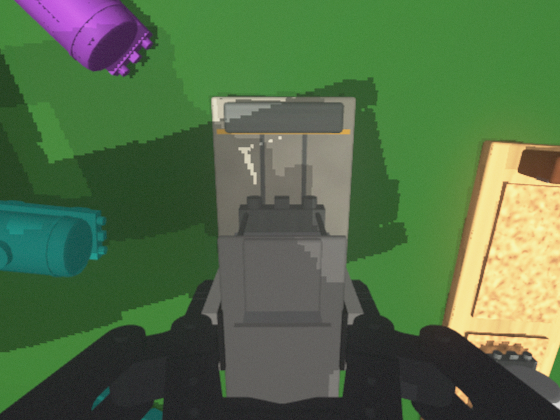

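```bash
python3 - <<'E'
from h import *
np.set_printoptions(precision=4,suppress=True)
T=np.load("T5.npy"); f=lambda p,z: ray("wrist",p,z,T)
print("strip",f([(217,132),(350,132)],.016).mean(0))
print("cab front",f([(219,236),(346,236)],.066+.085).mean(0))
E
```

```text
strip [0.479  0.2282]
cab front [0.4788 0.209 ]
```

```bash
python3 -m handwheel '0 0 .12 0 0 0 0;0 0 .24 0 0 0 0;0 0 .36 0 0 0 0;0 0 .48 0 0 0 0;0 0 .6 0 0 0 0;0 0 .7 0 0 0 0;0 0 .78 0 0 0 0;0 0 .84 0 0 0 0;0 0 .84 0 0 0 0;0 0 .84 0 0 0 .6'
python3 -m handwheel '0 0 0 0 0 0 .8;0 0 0 0 0 0 .9;0 0 0 0 0 0 .9;0 0 0 0 0 0 .9;0 0 0 0 0 0 .9;0 0 -.1 0 0 0 .9;0 0 -.25 0 0 0 .9;0 0 -.4 0 0 0 .9;0 0 -.6 0 0 0 .9;0 0 -.8 0 0 0 .9'
```

```text
clock: 28.4
tool_pos: [0.4805, 0.1724, 0.0284]
tcp_rot: [0.695, 0.719, 0.0, 0.0]
force: [0.3, 0.9, 0.8]
width: 0.595
grasp_force: 0.0
clock: 29.4
tool_pos: [0.4801, 0.1722, 0.1096]
tcp_rot: [0.696, 0.719, 0.0, -0.0]
force: [-0.2, 0.6, -0.3]
width: 0.899
grasp_force: 0.0
```

```bash
python3 -m handwheel '-.05 .1 -.1 0 0 .01 1;-.12 .2 -.2 0 0 .02 1;-.2 .3 -.3 0 0 .03 1;-.27 .4 -.4 0 0 .04 1;-.35 .5 -.4 0 0 .05 1;-.42 .6 -.4 0 0 .063 1;-.5 .7 -.4 0 0 .063 1;-.6 .75 -.4 0 0 .063 1;-.65 .8 -.4 0 0 .063 1;-.7 .85 -.4 0 0 .063 1' | grep pos
python3 -m handwheel '-.1 .1 0 0 0 0 1;-.2 .2 0 0 0 0 1;-.3 .3 0 0 0 0 1;-.4 .4 0 0 0 0 1;-.5 .55 0 0 0 0 1;-.6 .7 0 0 0 0 1;-.66 .8 0 0 0 0 1;-.66 .86 0 0 0 0 1;-.66 .86 0 0 0 0 1;-.66 .86 0 0 0 0 1'
```

```text
tool_pos: [0.5675, 0.1044, 0.1479]
clock: 31.4
tool_pos: [0.6507, 0.0366, 0.1481]
tcp_rot: [0.719, 0.695, -0.0, -0.0]
force: [0.2, 0.8, -0.1]
width: 1.001
grasp_force: 0.0
```

```bash
python3 -m handwheel '0 0 .1 0 0 0 1;0 0 .22 0 0 0 1;0 0 .34 0 0 0 1;0 0 .46 0 0 0 1;0 0 .58 0 0 0 1;0 0 .7 0 0 0 1;0 0 .8 0 0 0 1;0 0 .88 0 0 0 1;0 0 .95 0 0 0 1;0 0 1 0 0 0 1' | grep pos
python3 -m handwheel '0 0 .1 0 0 0 1;0 0 .18 0 0 0 1;0 0 .18 0 0 0 .7;0 0 .18 0 0 0 .4;0 0 .18 0 0 0 0;0 0 .18 0 0 0 0;0 0 .18 0 0 0 0;0 0 .18 0 0 0 0;0 0 .18 0 0 0 0;0 0 .18 0 0 0 0' 40
python3 -m handwheel '0 0 -.1 0 0 0 0;0 0 -.2 0 0 0 0;0 0 -.3 0 0 0 0;0 0 -.4 0 0 0 0;0 0 -.5 0 0 0 0;0 -.1 -.6 0 0 0 0;0 -.2 -.7 0 0 0 0;0 -.3 -.8 0 0 0 0;0 -.4 -.9 0 0 0 0;0 -.5 -1 0 0 0 0' 40
```

```text
tool_pos: [0.6512, 0.0362, 0.0477]
clock: 33.4
tool_pos: [0.6515, 0.0363, 0.0308]
tcp_rot: [0.719, 0.695, 0.0, 0.0]
force: [-1.3, -0.7, 5.5]
width: 0.43
grasp_force: 40.1
clock: 34.4
tool_pos: [0.6001, 0.0379, 0.1312]
tcp_rot: [0.719, 0.695, -0.0, -0.0]
force: [0.4, 0.7, -0.8]
width: 0.434
grasp_force: 40.2
```

```bash
python3 -m handwheel '-.08 -.1 0 0 0 -.01 0;-.16 -.2 0 0 0 -.02 0;-.24 -.3 0 0 0 -.03 0;-.32 -.4 0 0 0 -.04 0;-.4 -.5 0 0 0 -.05 0;-.48 -.6 0 0 0 -.063 0;-.56 -.7 0 0 0 -.063 0;-.64 -.8 0 0 0 -.063 0;-.72 -.9 0 0 0 -.063 0;-.8 -1 0 0 0 -.063 0' | grep pos
python3 -m handwheel '-.06 -.06 .05 0 0 0 0;-.12 -.11 .1 0 0 0 0;-.12 -.11 .2 0 0 0 0;-.12 -.11 .3 0 0 0 0;-.12 -.11 .35 0 0 0 0;-.12 -.11 .35 0 0 0 0;-.12 -.11 .35 0 0 0 0;-.12 -.11 .35 0 0 0 0;-.12 -.11 .35 0 0 0 0;-.12 -.11 .35 0 0 0 0'
python3 - <<'E'
from h import *
T=wristT(); im=snapshot("wrist"); np.save("T6.npy",T); cv2.imwrite("pics/w6.png",im)
E
```

```text
tool_pos: [0.4978, -0.0393, 0.1303]
clock: 36.4
tool_pos: [0.4883, -0.0511, 0.0956]
tcp_rot: [0.695, 0.719, 0.0, 0.0]
force: [0.3, 0.4, -0.7]
width: 0.431
grasp_force: 40.3
```

View pics/w6.png

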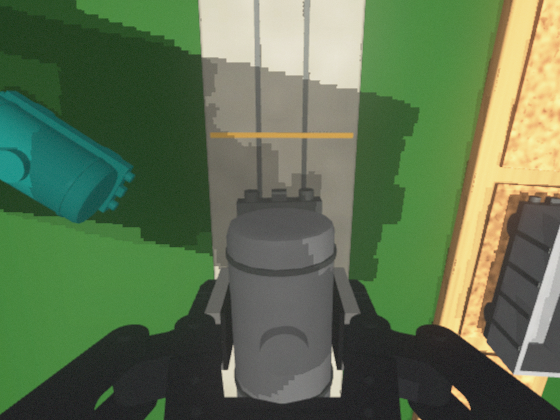

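```bash
python3 - <<'E'
from h import *
np.set_printoptions(precision=4,suppress=True)
T=np.load("T6.npy"); f=lambda p,z: ray("wrist",p,z,T)
print("strip",f([(211,135),(353,135)],.016).mean(0))
print("dome",f([(285,345)],.074+.065), "wheel/buffer end",f([(279,193)],.024+.065))
E
python3 -m handwheel '0 0 .1 0 0 0 0;0 0 .2 0 0 0 0;0 0 .3 0 0 0 0;0 0 .4 0 0 0 0;0 0 .48 0 0 0 0;0 0 .48 0 0 0 0;0 0 .48 0 0 0 0;0 0 .48 0 0 0 0;0 0 .48 0 0 0 0;0 0 .48 0 0 0 0'
```

```text
strip [0.4859 0.0048]
dome [[ 0.4886 -0.0494]] wheel/buffer end [[ 0.4852 -0.0122]]
clock: 37.45
tool_pos: [0.4883, -0.0511, 0.0477]
tcp_rot: [0.696, 0.719, 0.0, 0.0]
force: [-0.3, -0.3, -1.4]
width: 0.435
grasp_force: 40.2
```

```bash
python3 -m handwheel '0 0 .05 0 0 0 0;0 0 .1 0 0 0 0;0 0 .14 0 0 0 0;0 0 .17 0 0 0 0;0 0 .17 0 0 0 0;0 0 .17 0 0 0 0;0 0 .17 0 0 0 0;0 0 .17 0 0 0 0;0 0 .17 0 0 0 0;0 0 .17 0 0 0 0'
python3 -m handwheel '0 0 0 0 0 0 .5;0 0 0 0 0 0 .6;0 0 0 0 0 0 .7;0 0 0 0 0 0 .9;0 0 0 0 0 0 .9;0 0 -.1 0 0 0 .9;0 0 -.25 0 0 0 .9;0 0 -.4 0 0 0 .9;0 0 -.6 0 0 0 .9;0 0 -.8 0 0 0 .9'
```

```text
clock: 38.45
tool_pos: [0.4878, -0.051, 0.0308]
tcp_rot: [0.696, 0.719, -0.0, -0.0]
force: [-3.4, 1.1, 10.2]
width: 0.43
grasp_force: 41.4
clock: 39.45
tool_pos: [0.4879, -0.0511, 0.1116]
tcp_rot: [0.696, 0.719, -0.0, -0.0]
force: [0.2, -0.3, 0.2]
width: 0.9
grasp_force: 0.0
```

```bash
python3 -m handwheel '-.03 .05 -.1 0 0 .01 1;-.06 .1 -.2 0 0 .02 1;-.1 .2 -.3 0 0 .03 1;-.13 .3 -.4 0 0 .04 1;-.16 .4 -.4 0 0 .05 1;-.19 .5 -.4 0 0 .063 1;-.22 .6 -.4 0 0 .063 1;-.25 .75 -.4 0 0 .063 1;-.27 .87 -.4 0 0 .063 1;-.27 1 -.4 0 0 .063 1' | grep pos
python3 -m handwheel '.01 .1 0 0 0 0 1;.02 .2 0 0 0 0 1;.03 .3 0 0 0 0 1;.04 .4 0 0 0 0 1;.04 .5 0 0 0 0 1;.04 .56 0 0 0 0 1;.04 .56 0 0 0 0 1;.04 .56 0 0 0 0 1;.04 .56 0 0 0 0 1;.04 .56 0 0 0 0 1'
python3 - <<'E'
from h import *
T=wristT(); im=snapshot("wrist"); np.save("T7.npy",T); cv2.imwrite("pics/w7.png",im)
E
```

```text
tool_pos: [0.5894, -0.075, 0.1497]
clock: 41.45
tool_pos: [0.6445, -0.0727, 0.1503]
tcp_rot: [0.719, 0.695, -0.0, -0.0]
force: [-0.1, 0.3, 0.6]
width: 1.003
grasp_force: 0.0
```

View pics/w7.png

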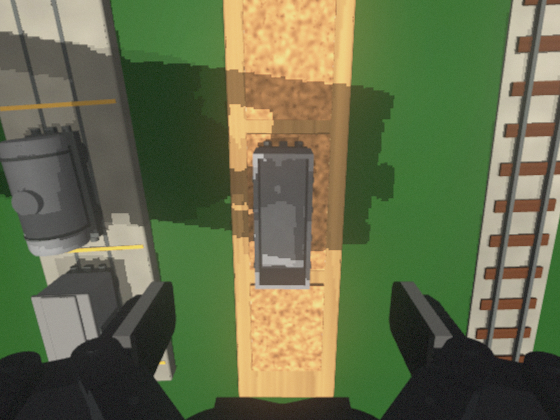

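```bash
python3 - <<'E'
from h import *
np.set_printoptions(precision=4,suppress=True)
T=np.load("T7.npy"); f=lambda p,z: ray("wrist",p,z,T)
V=f([(253,150),(313,150),(310,289),(255,289)],.062); print("hop",V,V.mean(0))
print("tank dome",f([(28,202)],.074),"strips",f([(115,101),(143,247)],.016))
E
python3 -m handwheel '0 0 .1 0 0 0 1;0 0 .2 0 0 0 1;0 0 .3 0 0 0 1;0 0 .4 0 0 0 1;0 0 .5 0 0 0 1;0 0 .55 0 0 0 1;0 0 .6 0 0 0 1;0 0 .6 0 0 0 1;0 0 .6 0 0 0 1;0 0 .6 0 0 0 1'|grep pos
```

```text
hop [[ 0.6275 -0.0262]
 [ 0.6648 -0.0275]
 [ 0.6619 -0.1242]
 [ 0.6234 -0.1229]] [ 0.6444 -0.0752]
tank dome [[ 0.4883 -0.0519]] strips [[ 0.5268  0.0059]
 [ 0.5304 -0.1071]]
tool_pos: [0.6453, -0.0727, 0.0908]
```

```bash
python3 -m handwheel '-.02 0 .1 0 0 0 1;-.02 0 .2 0 0 0 1;-.02 0 .3 0 0 0 1;-.02 0 .4 0 0 0 1;-.02 0 .5 0 0 0 1;-.02 0 .58 0 0 0 1;-.02 0 .62 0 0 0 1;-.02 0 .62 0 0 0 .5;-.02 0 .62 0 0 0 0;-.02 0 .62 0 0 0 0' 40
python3 -m handwheel '0 0 0 0 0 0 0;0 0 0 0 0 0 0;0 0 0 0 0 0 0;0 0 0 0 0 0 0;0 0 0 0 0 0 0;0 0 -.15 0 0 0 0;0 0 -.35 0 0 0 0;0 0 -.55 0 0 0 0;0 0 -.8 0 0 0 0;0 0 -1 0 0 0 0' 40
python3 -m handwheel '.06 -.08 0 0 0 -.01 0;.15 -.16 0 0 0 -.02 0;.24 -.24 0 0 0 -.03 0;.33 -.35 0 0 0 -.04 0;.42 -.45 0 0 0 -.05 0;.5 -.55 0 0 0 -.063 0;.6 -.66 0 0 0 -.063 0;.7 -.77 0 0 0 -.063 0;.8 -.9 0 0 0 -.063 0;.9 -1 0 0 0 -.063 0'
```

```text
clock: 43.5
tool_pos: [0.6453, -0.0747, 0.0288]
tcp_rot: [0.719, 0.695, 0.0, 0.0]
force: [-0.2, -0.5, 0.3]
width: 0.512
grasp_force: 0.0
clock: 44.5
tool_pos: [0.6448, -0.0747, 0.1301]
tcp_rot: [0.719, 0.695, 0.0, 0.0]
force: [0.7, -0.8, -2.2]
width: 0.44
grasp_force: 40.4
clock: 45.5
tool_pos: [0.5466, 0.0195, 0.1283]
tcp_rot: [0.696, 0.719, -0.0, -0.0]
force: [0.6, -0.3, -2.4]
width: 0.439
grasp_force: 40.5
```

```bash
python3 -m handwheel '.08 -.1 0 0 0 0 0;.16 -.22 0 0 0 0 0;.24 -.34 0 0 0 0 0;.32 -.45 0 0 0 0 0;.4 -.56 .1 0 0 0 0;.42 -.61 .2 0 0 0 0;.42 -.61 .3 0 0 0 0;.42 -.61 .4 0 0 0 0;.42 -.61 .5 0 0 0 0;.42 -.61 .5 0 0 0 0'
python3 - <<'E'
from h import *
T=wristT(); im=snapshot("wrist"); np.save("T8.npy",T); cv2.imwrite("pics/w8.png",im)
E
```

```text
clock: 46.5
tool_pos: [0.4851, 0.0583, 0.0767]
tcp_rot: [0.696, 0.718, -0.001, -0.001]
force: [0.0, 0.8, -2.0]
width: 0.443
grasp_force: 40.4
```

View pics/w8.png

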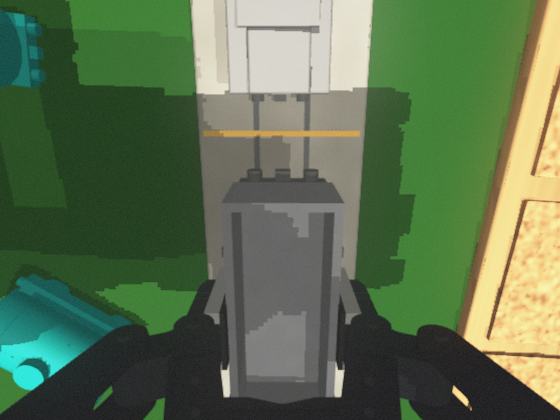

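```bash
python3 - <<'E'
from h import *
np.set_printoptions(precision=4,suppress=True)
T=np.load("T8.npy"); f=lambda p,z: ray("wrist",p,z,T)
print("strip",f([(203,133),(360,133)],.016).mean(0))
print("hop ends",f([(222,204),(343,204)],.110).mean(0),f([(223,395),(342,395)],.110).mean(0))
E
```

```text
strip [0.4822 0.1169]
hop ends [0.4832 0.1037] [0.4856 0.0307]
```

```bash
python3 -m handwheel '.035 -.01 .1 0 0 0 0;.035 -.01 .2 0 0 0 0;.035 -.01 .3 0 0 0 0;.035 -.01 .38 0 0 0 0;.035 -.01 .44 0 0 0 0;.035 -.01 .48 0 0 0 0;.035 -.01 .48 0 0 0 0;.035 -.01 .48 0 0 0 0;.035 -.01 .48 0 0 0 0;.035 -.01 .48 0 0 0 0'
```

```text
clock: 47.55
tool_pos: [0.4848, 0.0621, 0.0307]
tcp_rot: [0.696, 0.719, 0.0, 0.0]
force: [-1.5, 1.2, -1.5]
width: 0.437
grasp_force: 40.4
```

```bash
python3 -m handwheel '0 0 .015 0 0 0 0;0 0 .015 0 0 0 0;0 0 .015 0 0 0 .5;0 0 .015 0 0 0 .7;0 0 .015 0 0 0 .9;0 0 .015 0 0 0 .9;0 0 .015 0 0 0 .9;0 0 -.2 0 0 0 .9;0 0 -.4 0 0 0 .9;0 0 -.6 0 0 0 .9'
python3 -m handwheel '.1 0 -.1 0 0 0 1;.2 0 -.2 0 0 0 1;.3 0 -.3 0 0 0 1;.4 .1 -.4 0 0 0 1;.5 .2 -.5 0 0 0 1;.5 .3 -.6 0 0 0 1;.5 .4 -.7 0 0 0 1;.5 .5 -.8 0 0 0 1;.5 .5 -.9 0 0 0 1;.5 .5 -1 0 0 0 1' | grep pos
python3 -m handwheel '0 0 -.1 0 0 0 1;0 0 -.2 0 0 0 1;0 0 -.3 0 0 0 1;0 0 -.4 0 0 0 1;0 0 -.5 0 0 0 1;0 0 -.6 0 0 0 1;0 0 -.7 0 0 0 1;0 0 -.8 0 0 0 1;0 0 -.9 0 0 0 1;0 0 -1 0 0 0 1' | grep pos
python3 -m handwheel '0 0 -.1 0 0 0 1;0 0 -.2 0 0 0 1;0 0 -.3 0 0 0 1;0 0 -.4 0 0 0 1;0 0 -.5 0 0 0 1;0 0 -.6 0 0 0 1;0 0 -.6 0 0 0 1;0 0 -.6 0 0 0 1;0 0 -.6 0 0 0 1;0 0 -.6 0 0 0 1'
python3 - <<'E'
from h import *
T=wristT(); im=snapshot("wrist"); np.save("T9.npy",T); cv2.imwrite("pics/w9.png",im)
cv2.imwrite("pics/w9b.png",cv2.resize(im,(800,600),interpolation=cv2.INTER_CUBIC))
E
```

```text
clock: 48.55
tool_pos: [0.4842, 0.062, 0.0909]
tcp_rot: [0.696, 0.719, -0.0, -0.0]
force: [1.0, 0.9, -0.5]
width: 0.898
grasp_force: 0.0
tool_pos: [0.5326, 0.1136, 0.1908]
tool_pos: [0.5328, 0.1137, 0.2911]
clock: 51.55
tool_pos: [0.5326, 0.1136, 0.3497]
tcp_rot: [0.696, 0.719, -0.0, -0.0]
force: [0.1, 0.3, 0.4]
width: 1.003
grasp_force: 0.0
```

View pics/w9b.png

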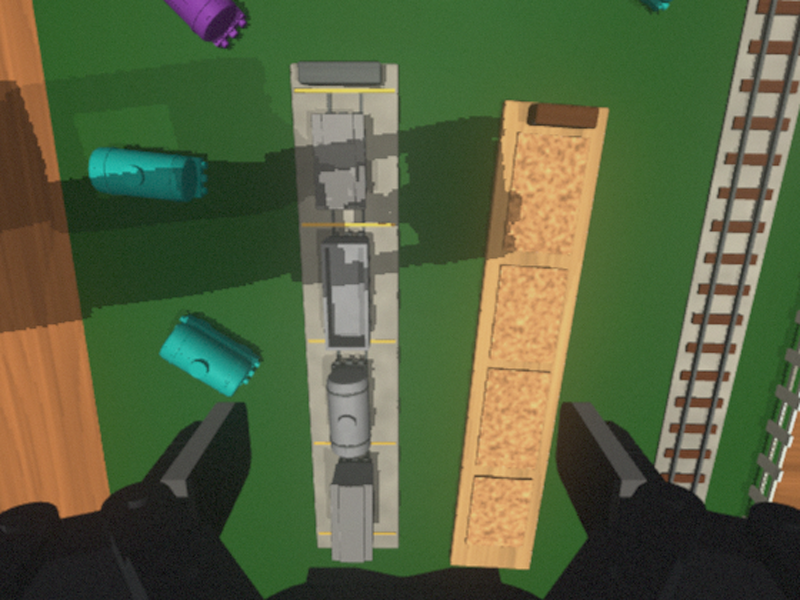

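```bash
python3 - <<'E'
from h import *
np.set_printoptions(precision=4,suppress=True)
T=np.load("T9.npy"); f=lambda p,z: ray("wrist",(np.array(p,float)+.5)*.7-.5,z,T)
A=f([(294,91),(396,90),(302,225),(396,224),(309,342),(396,341),(314,444),(396,443),(318,535),(398,533)],.016)
M=(A[::2]+A[1::2])/2; c=np.polyfit(np.arange(2,-3,-1)*.112,M,1); o=c[1]; u=c[0]/np.linalg.norm(c[0]); print(o,u)
def rel(n,p,z):
    P=f(p,z).mean(0)-o; print(n,"along",P@u,"across",P@[u[1],-u[0]])
rel("cab",[(312,114),(365,113),(366,208),(321,208)],.066)
rel("hop",[(325,238),(370,236),(368,347),(328,348)],.062)
rel("tank",[(347,421)],.074)
rel("van",[(332,473),(373,473),(372,560),(333,561)],.071)
E
```

```text
[0.4863 0.0035] [-0.031   0.9995]
cab along 0.1691308986742079 across 0.0004266911141844326
hop along 0.060901608617499686 across 0.0020324108446775073
tank along -0.05336393884244605 across -0.0008080977834041299
van along -0.15955947143904115 across 0.0009580141023213017
```

```bash
python3 -c "from workcell import *; print(job_done())"
```

```text
the job is handed in; nothing more can be done
None
```

I moved all four wagons to the display road in reverse order (van at the lamp end, then tank, hopper, and caboose beside the buffer stop) and handed the job in at about 52 s; my last picture shows them upright and in line, with the largest measured offset about 8 mm (van, along the road, from a rough reading) against the 13 mm limit, and no verdict came back.

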